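# Tamp the ferrite cores home in the magazine tube

### The arm

A 7-joint arm with a two-finger parallel gripper is mounted at the origin on a cart in front of the work surface, level with it; the furniture and walls round the work are solid. World frame = base frame: x ahead of the robot, y to its left, z up, the work surface at z = 0. Lengths are in m, angles in degrees, forces in N, time in s.
With the tool pointing down it reaches from about 0.425 to 0.875 m from the base axis. Payload 4.7 kg.
Tool frame: the origin (TCP) lies midway between the tips of the shut fingers; the grasp point (between the pads) lies 19 mm behind it; z points along the fingers, y is the line along which they close (so a half turn about z gives the same grasp; the last joint's range is limited). The gripper opens to 87 mm and grips with 3 to 60 N. Pads are 19 mm wide; open, the fingers measure 117 mm over their backs; the gripper's body (75 mm by 190 mm) begins 51 mm behind the grasp point.
Start: joints at [-76.083, 18.392, -4.016, 83.108, 1.295, 78.541, -3.26], TCP at [0.147, 0.633, 0.223] pointing down, gripper open.
Joint ranges: [-163.93, 163.93], [-17.29, 119.83], [-79.2, 71.16], [3.27, 140.29], [-89.18, 269.18], [5.43, 117.66], [-154.24, 154.24]. Speed limits (degrees/s): [147.25, 147.25, 180, 180, 180, 180, 180].

### API

Orientations are given as [roll, pitch, yaw] about the fixed x, y, z axes, in that order (R = Rz(yaw) Ry(pitch) Rx(roll)).
In Python, from cell import env gives the robot as it stands. The module is installed in compiled form; this text tells all that it offers.
- The arm moves only by the tool step_arm, never from a script. Its argument "rows" is a list of rows, each an object with "angular": the turn, a rotation vector about the tool's x, y, z in units of pi rad (1.0 is pi rad), a list of three; "slide": the shift along the tool's x, y, z in units of 500 mm (1.0 is 500 mm), a list of three; "jaw": the opening, from 0 (shut) to 1 (fully open). A call has 1 to 10 rows; each row shifts and turns the commanded pose from where the row before left it, along the tool's axes as they then stand; what a row does not reach is not made up. A row lasts 1/8 s, in which the tool goes at most 62.5 mm and 10.7 degrees, less where a joint would pass 70% of its speed; a pose out of reach is approached as far as the arm can. A call with a number of a shift or a turn outside -1 to 1 is refused whole. A call with a gripper value outside its range is refused whole. The fingers move at their own pace and stop on an object; "newtons" is the grip in N (left out, the last holds). Time passes only in rows, so rows that do not move let the fingers close. It gives the time, the measured TCP pose, the force, the opening and the grip force at its end, in the units of the state.
- env.get_obs(): the state, without advancing time (a new reading comes with each control period).
- env.read_camera(name): name is "side" or "top" or "wrist"; returns the picture (400x640x3 uint8, red, green, blue); there is no depth.
- env.camera_info(name): a dict with "fx", "fy", "cx", "cy" (pixels), "k1" (the pictures are not rectified: a ray, as slopes to the right and down, at radius r is drawn at 1 + k1 r^2 times it, then the intrinsics apply), "R" (3x3) and "t" (3): a world point X has camera coordinates R X + t. Camera axes: x right, y down, z forward; pixel columns grow to the right and rows downward; lengths in m; the calibration is good to about 2 mm. A picture is of the moment at which its call begins: read the wrist's pose just before it. camera_info takes no time and is no camera call; for the wrist camera it gives the pose at the moment of the call.
- env.sign_off(): hands the job in; it is judged then, once.
The state is a dict: "time_s": time; "qpos": joint angles; "joint_velocities": joint speeds; "effort": joint torques, N m; "tool_pos": TCP position; "tool_rot": TCP orientation; "force": force on the tool from outside, world axes, zero at the start; "wrist_torque": the same for the moment, N m; "grip_width": finger opening in m; "grasp_force": force on a finger pad.
Only numpy, scipy, OpenCV 4.12 (cv2) and the standard library are available. Lean on these libraries where they do the work, as an engineer would, in place of code of your own. Each camera call takes 0.05 s, during which the arm holds its last target. There are 200 camera calls.

### The job

Two ferrite cores hang part way down the upright magazine tube with a gap between them. Take the tamping rod from its stand, push the cores down the tube with it until both are together at the very bottom, press firmly on them there for about a second, then put the rod back upright in its stand; leave the cutter, tape and solder spool where they are.

Things in the scene. Friction and masses are not known exactly. Their poses are not given: they have to be found in the camera images.
- magazine: Fixed upright square aluminium tube on a dark steel base plate 80 x 80 x 12 mm. Origin: centre of the underside of the base plate, on the bench; z up the tube's axis. Tube outside 44 x 44 mm, bore 36 x 36 mm, walls 4 mm, rim 180 mm above the origin, bore's floor 12 mm above the origin. A 14 mm wide sight slot runs the whole height of the -x wall and shows the dark cores inside.
- magazine_mouth (a point): Centre of the tube's mouth, at the rim's height (180 mm above the bench).
- lower_core (a joint): Position of the lower core (dark cylinder, 32 mm diameter, 60 mm long, 0.1 kg) in the tube, in m: grows as it goes down; 0.028 = on the floor of the bore (its hard bottom stop), less = that much short of it. It starts 14 to 26 mm short. A brake liner holds it where it is left; it takes about 5 N of push to slide it, all the way down, then it stops hard.
- upper_core (a joint): Gap between the cores: the upper core is the same kind of core, above the lower one in the same tube. In m: grows as it goes down towards the lower core; 0.016 = standing on the lower core, less = that much gap. It starts with a gap of 5 to 15 mm. It takes about 2 N to slide it; once it is on the lower core, both go down together and take about 5 N.
- lower_core_top (a point): Centre of the lower core's top face, on which the upper core shall come to rest: 72 mm above the bench when the lower core is home.
- upper_core_top (a point): Centre of the upper core's top face, on which the rod pushes: starts 4 to 30 mm below the rim; when both cores are home it is 132 mm above the bench, 48 mm below the rim. A firm press there is about 15 N.
- rod: Tamping rod, 142 mm long, 0.12 kg, stands upright in the stand's hole. Origin: centre of its flat foot, z up along the rod. Pale wooden shaft 26 mm diameter from 0 to 75 mm, steel collar 40 mm diameter from 75 to 82 mm, pale wooden round grip 30 mm diameter from 82 to 142 mm (hold it about 112 mm above the foot, with 30 N or more; any yaw).
- stand: Fixed black block 75 x 75 x 58 mm with one upright blind hole in the middle, 36 mm diameter, 50 mm deep. Origin: centre of its underside, on the bench; the hole's floor is 8 mm, its mouth 58 mm above it. The rod's foot stands on the hole's floor.
- cutter: Bystander: side cutter with red handles, 121 x 46 x 12 mm, lying on the bench; origin at the centre of its underside. Leave it.
- tape: Bystander: roll of pale masking tape, 84 x 86 x 18 mm, lying flat; origin at the centre of its underside. Leave it.
- solder_spool: Bystander: spool of solder, 54 mm diameter, 40 mm high, standing; origin at the centre of its underside. Leave it.
There are look-alikes about, which are no part of the job. Of the things like the magazine, leave any that is red; of the rest the larger one is meant.

How it is judged (in metres and radians):
On the way, in this order (a step that is already met when the one before it is completed fails the run):
1. the rod's foot is down inside the magazine tube (horizontal distance between rod and magazine_mouth below 0.01 m and z of rod in the frame of magazine_mouth below -0.003 m), for 0.05 s.
2. both cores are bottomed out and the rod presses on them with more than 8 N (value of joint lower_core above 0.026 m and value of joint upper_core above 0.0145 m and horizontal distance between rod and magazine_mouth below 0.012 m and contact force between rod and upper_core above 8 N), for 0.3 s.
At the end, for the whole second after the job is handed in: The lower core is within 2 mm of the bottom of the tube, the upper core is down on it (gap under 1.5 mm), and the rod stands upright (within 0.1 rad), released and at rest, on the floor of its stand's hole (foot within 3 mm of the floor) (value of joint lower_core above 0.026 m and value of joint upper_core above 0.0145 m and z of rod in the frame of stand below 0.011 m and horizontal distance between rod and stand below 0.01 m and angle between rod's own z axis and vertical below 0.1 rad and linear speed of rod below 0.02 m/s); the robot touches nothing.
It fails at once if the fingers touch a core: the cores are pushed with the rod (contact force between the fingers and upper_core above 0.5 N).
It fails at once if a bystander (cutter, tape, solder spool) is moved by more than 20 mm (distance of any of cutter, tape, solder_spool from where it was at the start of the episode above 0.02 m).
It also fails if it takes over 58 s, if anything falls off the work surface, if the arm or the gripper's body presses on something with over 40 N, if the wrist force passes 120 N, or if a joint passes its speed limit or range.

## Working session

There is one attempt and no reset: what is moved stays moved. The work goes in short steps, Python scripts to look and compute and a tool call to move; the robot and the scene stay as the last step left them, time stands still between calls to the robot, and variables do not carry over. Pictures are saved under pics/ and viewed, at most 10 in all, crops included, and the job is handed in when it is done.

Besides the shell and the picture viewer there is one more tool, called after "Request:" as name(argument=value, ...) on one line, values as JSON. step_arm: Moves the arm, as the interface text tells. Shifts and turns lie within -1 to 1; 1 stands for 500 mm of shift or pi rad of turn. Its arguments: {"type":"object","properties":{"rows":{"type":"array"},"newtons":{"type":"number"}},"required":["rows"]}

```bash
mkdir -p pics; python3 - <<'E'
from cell import env
import cv2
o=env.get_obs();print({k:o[k] for k in('time_s','tool_pos','tool_rot','force','grip_width')})
for n in('top','side'):
    im=env.read_camera(n);cv2.imwrite(f'pics/{n}0.png',im[:,:,::-1]);c=env.camera_info(n);print(n,c)
E
```

```text
{'time_s': 0.0, 'tool_pos': array([0.14734462, 0.63249473, 0.22144896]), 'tool_rot': array([-1.79887058e+02,  7.77889570e-03,  1.66893320e+02]), 'force': array([-0.17789811,  0.14669134,  0.8651424 ]), 'grip_width': 0.08685703743309801}
top {'fx': 382.5558791307322, 'fy': 382.5558791307322, 'cx': 314.9079910098701, 'cy': 198.56277529214583, 'k1': -0.06809854556746865, 'R': array([[-0.02977505, -0.99948665, -0.01182707],
       [-0.99437471,  0.03082188, -0.10133582],
       [ 0.10164833,  0.00874326, -0.99478197]]), 't': array([0.21815258, 0.51827417, 1.05175382])}
side {'fx': 407.96992232163467, 'fy': 407.96992232163467, 'cx': 318.87419180637147, 'cy': 203.73526254249842, 'k1': -0.0026791874199572955, 'R': array([[-0.99853714, -0.05326057, -0.00932186],
       [-0.00890364,  0.33201467, -0.9432322 ],
       [ 0.05333207, -0.94176938, -0.33200319]]), 't': array([0.51618525, 0.07516464, 1.0129451 ])}
```

View pics/top0.png

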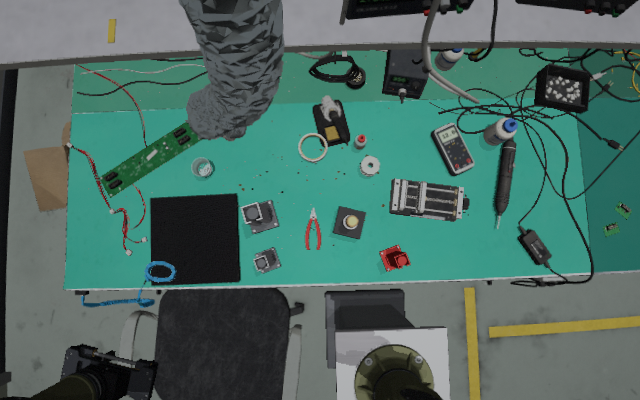

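View pics/side0.png

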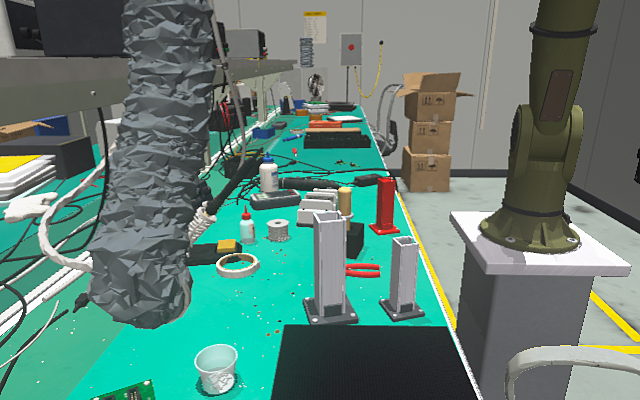

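Magazine-like candidates in the top view are the large grey tube (258,215), the small grey tube (267,260) and the red one (396,258). The red one is excluded and (258,215) is the larger of the rest, so it fits. The rod in its stand is at (349,222), the cutter at (313,230). I'll confirm with an enlarged crop.

```bash
cat >h.py <<'E'
import numpy as np, cv2
from cell import env
def proj(c,X):
    p=c['R']@np.array(X,float)+c['t']; s=p[:2]/p[2]; s=s*(1+c['k1']*(s@s)); return s*[c['fx'],c['fy']]+[c['cx'],c['cy']]
def ray(c,u,v):
    d=(np.array([u,v])-[c['cx'],c['cy']])/[c['fx'],c['fy']]; s=d.copy()
    for _ in range(20): s=d/(1+c['k1']*(s@s))
    return -c['R'].T@c['t'], c['R'].T@np.array([*s,1])
def at(c,u,v,z):
    o,d=ray(c,u,v); return o+d*(z-o[2])/d[2]
E
python3 - <<'E'
from h import *
a=cv2.imread('pics/top0.png')[180:290,225:385]; b=cv2.imread('pics/side0.png')[175:335,295:425]
cv2.imwrite('pics/c1.png',cv2.resize(a,None,fx=5,fy=5,interpolation=cv2.INTER_CUBIC))
cv2.imwrite('pics/c2.png',cv2.resize(b,None,fx=3.7,fy=3.7,interpolation=cv2.INTER_CUBIC))
c=env.camera_info('top')
print(at(c,349,222,.15),at(c,250,212,.18),at(c,235,135,.3),at(c,235,135,.1), at(c,281,70,.4))
E
```

```text
[0.45104586 0.11833297 0.15      ] [0.48126058 0.3591033  0.18      ] [0.64000441 0.36819611 0.3       ] [0.69617333 0.41195278 0.1       ] [0.73756252 0.25693706 0.4       ]
```

View pics/c1.png

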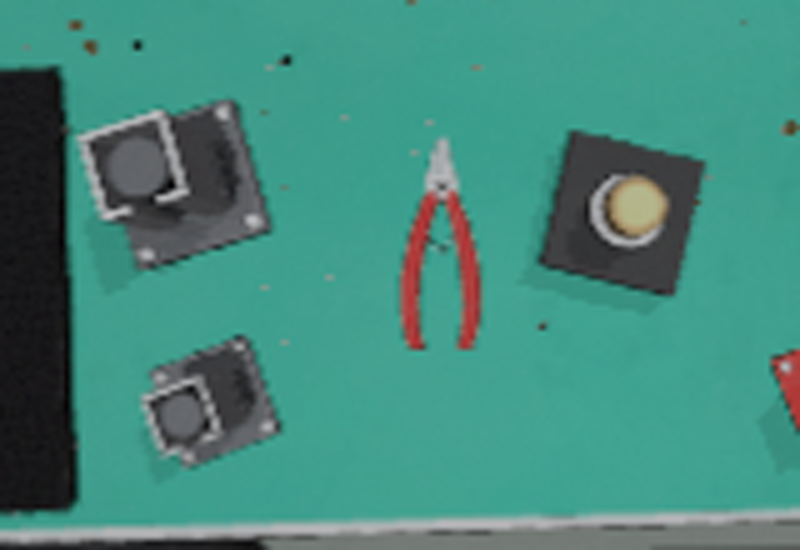

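View pics/c2.png

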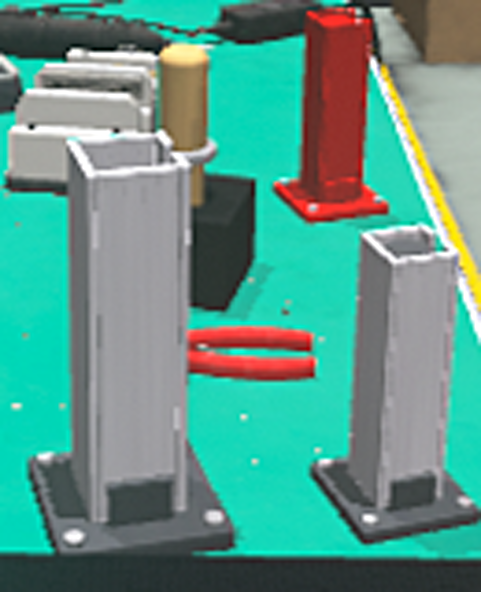

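The crop confirms it: the large grey tube has rim corners at crop (80,138),(165,110),(188,190),(105,220) with a dark core inside, and the smaller and red ones are separate. The rod top is at crop (637,207), the stand top corners at (572,130),(705,160),(673,297),(540,263).

```bash
python3 - <<'E'
from h import *
from scipy.optimize import least_squares
T=env.camera_info('top');S=env.camera_info('side')
f=lambda L,k,o:[np.array(p)/k+o for p in L]
tt=lambda L:f(L,5,[225,180]); ss=lambda L:f(L,3.7,[295,175])
rim=np.array([at(T,*p,.18) for p in tt([(80,138),(165,110),(188,190),(105,220)])]);print('rim top',rim.mean(0),np.linalg.norm(np.diff(rim,axis=0),axis=1),rim[:,:2])
r2=np.array([at(S,*p,.18) for p in ss([(68,143),(92,178),(188,163),(165,133)])]);print('rim side',r2.mean(0),r2[:,:2])
base=np.array([at(T,*p,.012) for p in tt([(235,100),(270,230),(145,270)])]);print('base mid diag',(base[0]+base[2])/2)
st=np.array([at(T,*p,.058) for p in tt([(572,130),(705,160),(673,297),(540,263)])]);print('stand',st.mean(0),st[:,:2])
print('rodtop T',at(T,*tt([(637,207)])[0],.148),'collar ring',at(T,*tt([(628,211)])[0],.09))
print('rod S',at(S,*ss([(184,50)])[0],.150), at(S,*ss([(186,150)])[0],.087))
v=rim[1]-rim[0];print(np.degrees(np.arctan2(v[1],v[0])))
E
```

```text
rim top [0.47898232 0.35453059 0.18      ] [0.04346624 0.040566   0.04265486] [[0.4926116  0.38093443]
 [0.50498975 0.33926795]
 [0.46582465 0.32869933]
 [0.45250329 0.36922067]]
rim side [0.47910077 0.35847473 0.18      ] [[0.50560676 0.3463968 ]
 [0.49316085 0.38626593]
 [0.45392414 0.3684473 ]
 [0.46371131 0.33278887]]
base mid diag [0.47808563 0.35220338 0.012     ]
stand [0.45324931 0.10979314 0.058     ] [[0.49904546 0.13569159]
 [0.48036244 0.06365867]
 [0.40648438 0.08415581]
 [0.42710496 0.15566649]]
rodtop T [0.45235078 0.10965841 0.148     ] collar ring [0.45266418 0.10942923 0.09      ]
rod S [0.45360166 0.11290883 0.15      ] [0.45166212 0.11159073 0.087     ]
-73.45453439561753
```

Request:
step_arm(rows=[{"angular":[0,0,-0.0364],"slide":[0,0,-0.08],"jaw":1},{"angular":[0,0,-0.0364],"slide":[0,0,-0.08],"jaw":1},{"angular":[0,0,0],"slide":[-0.0843,-0.0773,0],"jaw":1},{"angular":[0,0,0],"slide":[-0.0843,-0.0773,0],"jaw":1},{"angular":[0,0,0],"slide":[-0.0843,-0.0773,0],"jaw":1},{"angular":[0,0,0],"slide":[-0.0843,-0.0773,0],"jaw":1},{"angular":[0,0,0],"slide":[-0.0843,-0.0773,0],"jaw":1},{"angular":[0,0,0],"slide":[-0.0843,-0.0773,0],"jaw":1},{"angular":[0,0,0],"slide":[0,0,0],"jaw":1}])

```text
time_s: 1.23
tool_pos: [0.405, 0.396, 0.3024]
tool_rot: [-179.9, 0.1, 179.4]
force: [0.0, 0.5, -0.7]
grip_width: 0.0873
grasp_force: 0.0
```

```bash
python3 - <<'E'
from h import *
c=env.camera_info('wrist');im=env.read_camera('wrist');cv2.imwrite('pics/w1.png',im[:,:,::-1])
print(-c['R'].T@c['t'],c['R'],proj(c,[.479,.355,.18]),c['fx'],c['k1']);o=env.get_obs();print(o['tool_pos'],o['tool_rot'],o['qpos'])
E
```

```text
[0.32188957 0.39788783 0.46457122] [[ 0.01106379  0.9999364  -0.00218966]
 [ 0.95234298 -0.00986959  0.30486955]
 [ 0.30482854 -0.00545832 -0.9523916 ]] [279.01622558 260.325814  ] 319.8819170476333 -0.02153813371270089
[0.40213484 0.39899122 0.30227573] [-1.79968195e+02 -8.48378110e-03  1.79688230e+02] [-53.5088366    6.57836954   6.6578853   88.31761579  -0.74831607
  85.17750717  42.85713202]
```

View pics/w1.png

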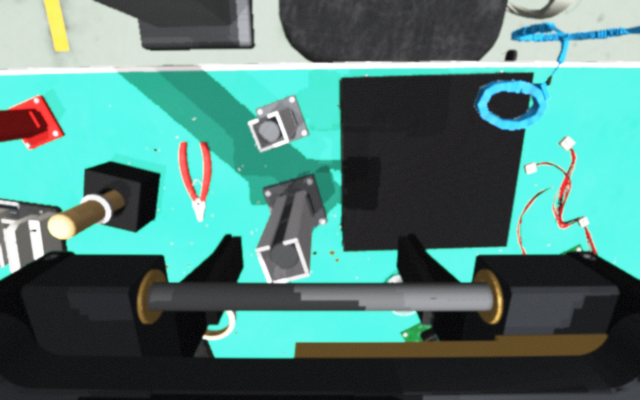

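The wrist view shows the magazine rim around (283,261), the rod with its top near (62,225) and collar near (103,207), the cutter at (197,180), and the small and red look-alikes left alone. I'll enlarge the rim and the rod.

```bash
python3 - <<'E'
import cv2,numpy as np
im=cv2.imread('pics/w1.png')
a=cv2.resize(im[225:300,250:325],(600,600),interpolation=cv2.INTER_CUBIC)
cv2.imwrite('pics/c3.png',a)
E
```

```text
(no output)
```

View pics/c3.png

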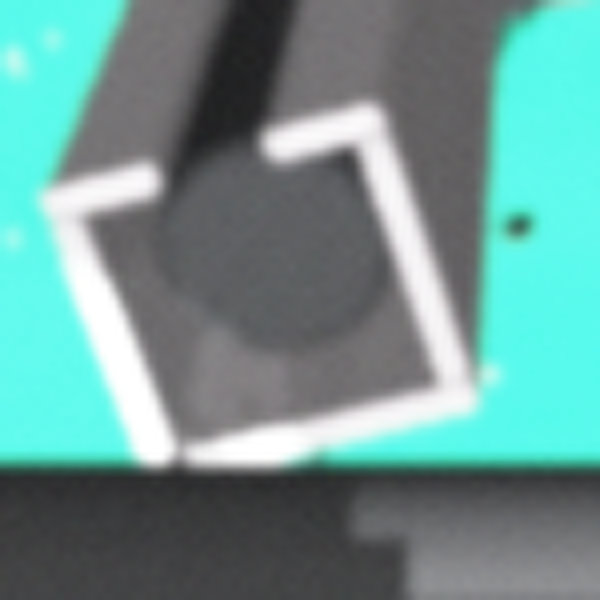

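Request:
step_arm(rows=[{"angular":[0,0,0],"slide":[-0.02,-0.115,0],"jaw":1},{"angular":[0,0,0],"slide":[-0.02,-0.115,0],"jaw":1},{"angular":[0,0,0],"slide":[-0.02,-0.115,0],"jaw":1},{"angular":[0,0,0],"slide":[-0.02,-0.115,0],"jaw":1},{"angular":[0,0,0],"slide":[-0.02,-0.115,0],"jaw":1},{"angular":[0,0,0],"slide":[0,0,0],"jaw":1},{"angular":[0,0,0],"slide":[0,0,0],"jaw":1}])

```text
time_s: 2.15
tool_pos: [0.4497, 0.1156, 0.3025]
tool_rot: [179.9, -0.0, -179.9]
force: [-0.1, 0.2, 0.0]
grip_width: 0.0869
grasp_force: 0.0
```

The rim's outer corners are at crop (42,200),(380,100),(482,405),(148,468), with the core recessed inside it and the slot to the upper left. Next is a wrist view at the rod.

```bash
python3 - <<'E'
from h import *
R=np.array([[0.01106379,0.9999364,-0.00218966],[0.95234298,-0.00986959,0.30486955],[0.30482854,-0.00545832,-0.9523916]])
P=np.array([0.32188957,0.39788783,0.46457122])
c=dict(env.camera_info('wrist'));w=dict(c);w['R']=R;w['t']=-R@P
q=np.array([at(w,*(np.array(p)/8+[249.6,224.6]),.18) for p in [(42,200),(380,100),(482,405),(148,468)]])
print('mag wrist',q.mean(0),q[:,:2])
im=env.read_camera('wrist')
for _ in range(4):
    o=env.get_obs();c=env.camera_info('wrist');print(o['tool_pos'],o['tool_rot'],-c['R'].T@c['t'])
    env.read_camera('top')
pp=proj(c,[.4525,.11,.15]);print(pp)
u,v=pp.astype(int);u=max(u-75,0);v=max(v-85,0)
cv2.imwrite('pics/w2.png',im[:,:,::-1])
cv2.imwrite('pics/c4.png',cv2.resize(im[v:v+110,u:u+150,::-1],None,fx=5,fy=5,interpolation=cv2.INTER_CUBIC));print(u,v)
np.savez('w2.npz',R=c['R'],t=c['t'])
E
```

```text
mag wrist [0.48051628 0.35838054 0.18      ] [[0.46690774 0.33169606]
 [0.45377615 0.37390897]
 [0.49626382 0.38545441]
 [0.50511743 0.34246272]]
[0.44962971 0.11603314 0.30237631] [ 1.79974140e+02 -2.66232514e-02 -1.79788552e+02] [0.36684217 0.11630566 0.46475336]
[0.44968064 0.11601871 0.30230862] [ 1.79997339e+02 -2.99437905e-02 -1.79773002e+02] [0.36688948 0.11634186 0.46469989]
[0.44979471 0.11579345 0.30233616] [-1.79990230e+02 -2.28750993e-02 -1.79781019e+02] [0.36697351 0.11617632 0.46467997]
[0.4498768  0.11550119 0.30231836] [-1.79980658e+02 -2.23068088e-02 -1.79803439e+02] [0.36706765 0.11591366 0.46468398]
[313.66265325 183.31345963]
238 98
```

View pics/c4.png

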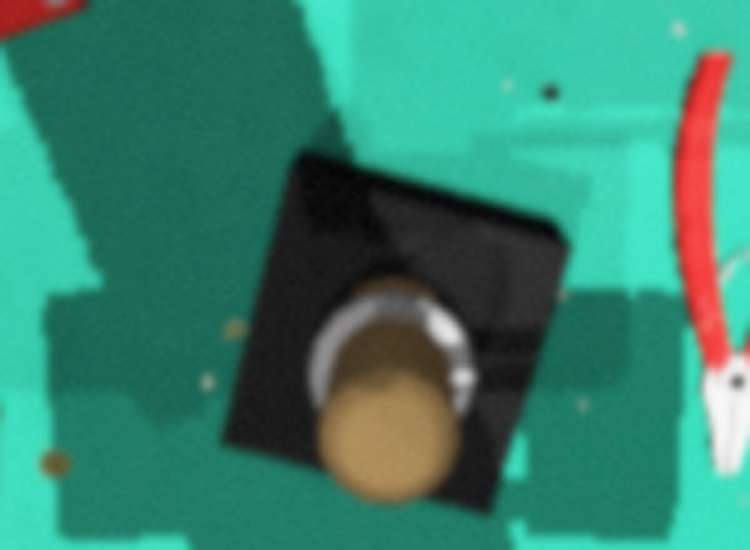

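The rod's top is centred at crop (388,433), the collar around (392,368), and the stand top corners are at about (303,160),(568,240),(492,512),(222,440).

```bash
python3 - <<'E'
from h import *
c=dict(env.camera_info('wrist'));g=lambda p,z:at(c,*(np.array(p)/5+[237.6,97.6]),z)
print('top',g((388,433),.15),'collar',g((392,368),.0895))
print('stand',np.mean([g(p,.058) for p in[(303,160),(568,240),(492,512),(222,440)]],0))
o=env.get_obs();print(o['tool_pos'],o['time_s'])
E
```

```text
top [0.45354234 0.11120723 0.15      ] collar [0.4539784 0.1113501 0.0895   ]
stand [0.45433435 0.1120793  0.058     ]
[0.44996031 0.11514385 0.30233875] 2.4
```

Request:
step_arm(rows=[{"angular":[0,0,0],"slide":[-0.008,-0.008,0],"jaw":1},{"angular":[0,0,0],"slide":[0,0,0.09],"jaw":1},{"angular":[0,0,0],"slide":[0,0,0.09],"jaw":1},{"angular":[0,0,0],"slide":[0,0,0.09],"jaw":1},{"angular":[0,0,0],"slide":[0,0,0.07],"jaw":1},{"angular":[0,0,0],"slide":[0,0,0.04],"jaw":1},{"angular":[0,0,0],"slide":[0,0,0.02],"jaw":1},{"angular":[0,0,0],"slide":[0,0,0],"jaw":1},{"angular":[0,0,0],"slide":[0,0,0],"jaw":1}])

```text
time_s: 3.52
tool_pos: [0.4552, 0.1099, 0.1036]
tool_rot: [180.0, 0.1, 180.0]
force: [0.5, 0.0, 0.2]
grip_width: 0.0873
grasp_force: 0.0
```

Request:
step_arm(newtons=45, rows=[{"angular":[0,0,0],"slide":[0,0,0],"jaw":0},{"angular":[0,0,0],"slide":[0,0,0],"jaw":0},{"angular":[0,0,0],"slide":[0,0,0],"jaw":0},{"angular":[0,0,0],"slide":[0,0,0],"jaw":0},{"angular":[0,0,0],"slide":[0,0,0],"jaw":0},{"angular":[0,0,0],"slide":[0,0,0],"jaw":0},{"angular":[0,0,0],"slide":[0,0,0],"jaw":0}])

```text
time_s: 4.4
tool_pos: [0.4543, 0.1096, 0.1025]
tool_rot: [180.0, -0.0, 180.0]
force: [-0.4, 0.5, -0.3]
grip_width: 0.0293
grasp_force: 44.9
```

Request:
step_arm(rows=[{"angular":[0,0,0],"slide":[0,0,-0.04],"jaw":0},{"angular":[0,0,0],"slide":[0,0,-0.06],"jaw":0},{"angular":[0,0,0],"slide":[0,0,-0.08],"jaw":0},{"angular":[0,0,0],"slide":[0,0,-0.08],"jaw":0},{"angular":[0,0,0],"slide":[0,0,-0.08],"jaw":0},{"angular":[0,0,0],"slide":[0,0,-0.06],"jaw":0},{"angular":[0,0,0],"slide":[0,0,0],"jaw":0}])

```text
time_s: 5.28
tool_pos: [0.4554, 0.1099, 0.3045]
tool_rot: [179.9, 0.2, 180.0]
force: [0.7, -0.1, -2.0]
grip_width: 0.0291
grasp_force: 44.9
```

Request:
step_arm(rows=[{"angular":[0,0,0],"slide":[-0.008,0.073,0],"jaw":0},{"angular":[0,0,0],"slide":[-0.009,0.084,0],"jaw":0},{"angular":[0,0,0],"slide":[-0.009,0.084,0],"jaw":0},{"angular":[0,0,0],"slide":[-0.009,0.084,0],"jaw":0},{"angular":[0,0,0],"slide":[-0.009,0.084,0],"jaw":0},{"angular":[0,0,0],"slide":[-0.009,0.084,0],"jaw":0},{"angular":[0,0,0],"slide":[0,0,0],"jaw":0},{"angular":[0,0,0],"slide":[0,0,0],"jaw":0},{"angular":[0,0,0],"slide":[0,0,0],"jaw":0}])

```text
time_s: 6.4
tool_pos: [0.4812, 0.3545, 0.3021]
tool_rot: [-179.9, -0.0, 179.9]
force: [-0.0, -0.2, -1.4]
grip_width: 0.0292
grasp_force: 44.9
```

```bash
python3 - <<'E'
from h import *
c=env.camera_info('wrist');im=env.read_camera('wrist');s=env.read_camera('side');o=env.get_obs();print(o['tool_pos'],o['tool_rot'],o['force'],o['time_s'])
C=env.camera_info('side')
foot=o['tool_pos']-[0,0,.094];print(proj(C,foot),proj(C,[.48,.358,.18]),proj(c,foot),proj(c,[.48,.358,.18]))
print(-c['R'].T@c['t'],o['tool_pos'])
cv2.imwrite('pics/c5.png',np.hstack([cv2.resize(im[150:300,230:380,::-1],(400,400),interpolation=cv2.INTER_CUBIC),cv2.resize(s[110:260,255:405,::-1],(400,400),interpolation=cv2.INTER_CUBIC)]))
E
```

```text
[0.48117377 0.35492259 0.30270628] [1.79994695e+02 1.38115313e-02 1.79892494e+02] [-0.012109    1.15615615 -1.65040391] 6.5
[328.42455141 198.50698952] [329.13789596 216.43301838] [319.47200352 198.70832717] [322.83652961 187.93025355]
[0.3983543  0.35549066 0.46446135] [0.48117377 0.35492259 0.30270628]
```

View pics/c5.png

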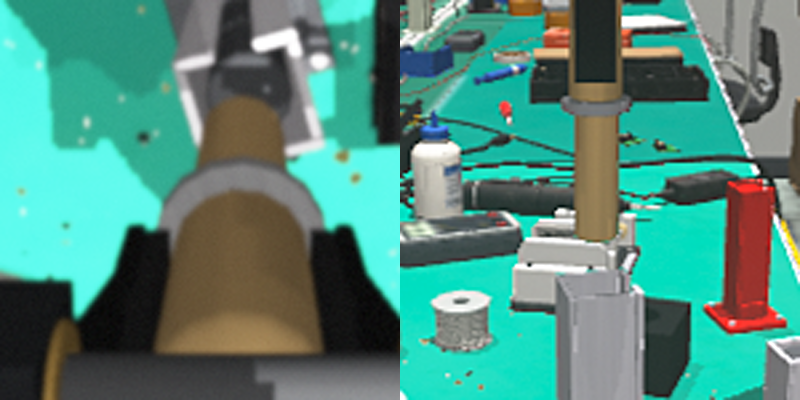

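In the wrist view the rim outer corners are at full-image (296.7,173.2),(342.5,161.2),(351.9,206.2), giving a centre of (324,190), and the foot is centred at column 321. In the side view the foot (329) and the tube agree. I need about +3 mm in y and -1.5 mm in x, then I can descend.

Request:
step_arm(rows=[{"angular":[0,0,0],"slide":[0.003,0.006,0],"jaw":0},{"angular":[0,0,0],"slide":[0,0,0.02],"jaw":0},{"angular":[0,0,0],"slide":[0,0,0.02],"jaw":0},{"angular":[0,0,0],"slide":[0,0,0.01],"jaw":0},{"angular":[0,0,0],"slide":[0,0,0.008],"jaw":0},{"angular":[0,0,0],"slide":[0,0,0.008],"jaw":0},{"angular":[0,0,0],"slide":[0,0,0],"jaw":0}])

```text
time_s: 7.38
tool_pos: [0.4793, 0.3591, 0.2693]
tool_rot: [-180.0, -0.0, 180.0]
force: [0.3, -0.1, -1.9]
grip_width: 0.0296
grasp_force: 44.9
```

Request:
step_arm(rows=[{"angular":[0,0,0],"slide":[0,0,0.006],"jaw":0},{"angular":[0,0,0],"slide":[0,0,0.006],"jaw":0},{"angular":[0,0,0],"slide":[0,0,0.006],"jaw":0},{"angular":[0,0,0],"slide":[0,0,0.006],"jaw":0},{"angular":[0,0,0],"slide":[0,0,0],"jaw":0}])

```text
time_s: 8.0
tool_pos: [0.4793, 0.3592, 0.2574]
tool_rot: [180.0, -0.0, -180.0]
force: [-0.7, -0.4, -0.8]
grip_width: 0.0291
grasp_force: 44.9
```

Request:
step_arm(rows=[{"angular":[0,0,0],"slide":[0,0,0.006],"jaw":0},{"angular":[0,0,0],"slide":[0,0,0.006],"jaw":0},{"angular":[0,0,0],"slide":[0,0,0.006],"jaw":0},{"angular":[0,0,0],"slide":[0,0,0.006],"jaw":0},{"angular":[0,0,0],"slide":[0,0,0],"jaw":0}])

```text
time_s: 8.62
tool_pos: [0.4794, 0.3592, 0.2454]
tool_rot: [180.0, 0.0, 180.0]
force: [0.4, -0.3, 2.6]
grip_width: 0.0293
grasp_force: 44.9
```

Request:
step_arm(rows=[{"angular":[0,0,0],"slide":[0,0,0.006],"jaw":0},{"angular":[0,0,0],"slide":[0,0,0.006],"jaw":0},{"angular":[0,0,0],"slide":[0,0,0.006],"jaw":0},{"angular":[0,0,0],"slide":[0,0,0.006],"jaw":0},{"angular":[0,0,0],"slide":[0,0,0.006],"jaw":0},{"angular":[0,0,0],"slide":[0,0,0],"jaw":0}])

```text
time_s: 9.38
tool_pos: [0.4792, 0.3591, 0.2299]
tool_rot: [-180.0, -0.0, 180.0]
force: [0.5, 0.4, 0.6]
grip_width: 0.0291
grasp_force: 44.9
```

Request:
step_arm(rows=[{"angular":[0,0,0],"slide":[0,0,0.003],"jaw":0},{"angular":[0,0,0],"slide":[0,0,0.003],"jaw":0},{"angular":[0,0,0],"slide":[0,0,0],"jaw":0}])

```text
time_s: 9.75
tool_pos: [0.4793, 0.3591, 0.2275]
tool_rot: [180.0, -0.0, 180.0]
force: [0.1, 0.4, 2.1]
grip_width: 0.0287
grasp_force: 44.9
```

Request:
step_arm(rows=[{"angular":[0,0,0],"slide":[0,0,0.002],"jaw":0},{"angular":[0,0,0],"slide":[0,0,0.002],"jaw":0},{"angular":[0,0,0],"slide":[0,0,0],"jaw":0}])

```text
time_s: 10.12
tool_pos: [0.4795, 0.3592, 0.2264]
tool_rot: [180.0, 0.0, 180.0]
force: [-0.8, -1.5, 5.7]
grip_width: 0.0289
grasp_force: 44.9
```

Request:
step_arm(rows=[{"angular":[0,0,0],"slide":[0,0,0.002],"jaw":0},{"angular":[0,0,0],"slide":[0,0,0],"jaw":0}])

```text
time_s: 10.38
tool_pos: [0.4797, 0.3593, 0.2264]
tool_rot: [179.9, 0.1, 180.0]
force: [-0.6, -1.0, 10.8]
grip_width: 0.0291
grasp_force: 44.9
```

Request:
step_arm(rows=[{"angular":[0,0,0],"slide":[0,0,0.002],"jaw":0},{"angular":[0,0,0],"slide":[0,0,0],"jaw":0},{"angular":[0,0,0],"slide":[0,0,0],"jaw":0},{"angular":[0,0,0],"slide":[0,0,0],"jaw":0},{"angular":[0,0,0],"slide":[0,0,0],"jaw":0},{"angular":[0,0,0],"slide":[0,0,0],"jaw":0},{"angular":[0,0,0],"slide":[0,0,0],"jaw":0},{"angular":[0,0,0],"slide":[0,0,0],"jaw":0},{"angular":[0,0,0],"slide":[0,0,0],"jaw":0},{"angular":[0,0,0],"slide":[0,0,0],"jaw":0}])

```text
time_s: 11.62
tool_pos: [0.4799, 0.3594, 0.2263]
tool_rot: [179.9, 0.1, 180.0]
force: [-2.1, -1.7, 13.8]
grip_width: 0.0292
grasp_force: 44.9
```

Request:
step_arm(rows=[{"angular":[0,0,0],"slide":[0,0,-0.02],"jaw":0},{"angular":[0,0,0],"slide":[0,0,-0.04],"jaw":0},{"angular":[0,0,0],"slide":[0,0,-0.05],"jaw":0},{"angular":[0,0,0],"slide":[0,0,-0.05],"jaw":0},{"angular":[0,0,0],"slide":[0,0,0],"jaw":0}])

```text
time_s: 12.25
tool_pos: [0.4799, 0.3596, 0.3047]
tool_rot: [179.9, 0.1, 180.0]
force: [-0.6, 0.6, -2.6]
grip_width: 0.0292
grasp_force: 44.9
```

Request:
step_arm(rows=[{"angular":[0,0,0],"slide":[0.008,-0.083,0],"jaw":0},{"angular":[0,0,0],"slide":[0.008,-0.083,0],"jaw":0},{"angular":[0,0,0],"slide":[0.008,-0.083,0],"jaw":0},{"angular":[0,0,0],"slide":[0.008,-0.083,0],"jaw":0},{"angular":[0,0,0],"slide":[0.008,-0.083,0],"jaw":0},{"angular":[0,0,0],"slide":[0.008,-0.083,0],"jaw":0},{"angular":[0,0,0],"slide":[0,0,0],"jaw":0},{"angular":[0,0,0],"slide":[0,0,0],"jaw":0},{"angular":[0,0,0],"slide":[0,0,0],"jaw":0}])

```text
time_s: 13.38
tool_pos: [0.4549, 0.1114, 0.3027]
tool_rot: [-180.0, -0.1, -179.9]
force: [-0.1, -0.3, -2.9]
grip_width: 0.0291
grasp_force: 44.9
```

```bash
python3 - <<'E'
from h import *
s=env.read_camera('side');im=env.read_camera('wrist');o=env.get_obs();print(o['tool_pos'],o['tool_rot'],o['force'],o['time_s'])
cv2.imwrite('pics/c6.png',np.hstack([cv2.resize(im[110:310,220:420,::-1],(400,400),interpolation=cv2.INTER_CUBIC),cv2.resize(s[150:340,250:440,::-1],(400,400),interpolation=cv2.INTER_CUBIC)]))
E
```

```text
[0.45511767 0.11114682 0.30304018] [-1.79967231e+02 -4.20252965e-02 -1.79898160e+02] [ 0.14616757 -0.55835358 -1.72822415] 13.475
```

View pics/c6.png

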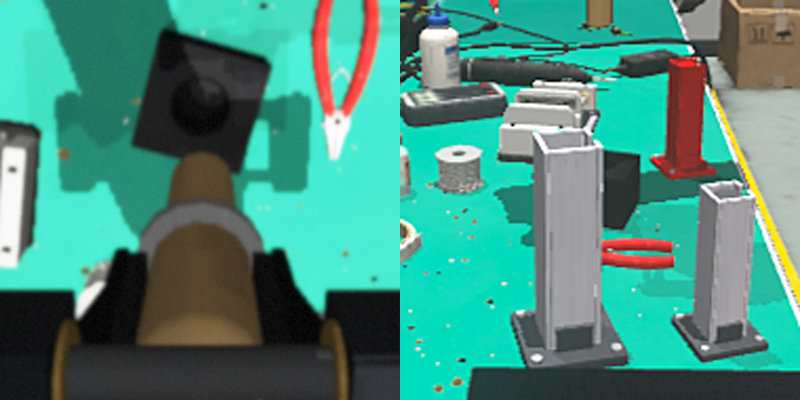

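The wrist view shows the stand's hole mouth centred at crop (201,103), which is full-image (320.5,161.5), with the rod above it. The bystanders are undisturbed.

```bash
python3 - <<'E'
from h import *
c=env.camera_info('wrist');o=env.get_obs();t=o['tool_pos']
print(at(c,320.5,161.5,.058),t,proj(c,t-[.013,0,.094]),proj(c,t-[0,0,.094]))
E
```

```text
[0.45366564 0.11279925 0.058     ] [0.45511767 0.11114682 0.30304018] [318.92318439 183.59137811] [318.91306599 198.49730468]
```

Request:
step_arm(rows=[{"angular":[0,0,0],"slide":[0.002,0,0.04],"jaw":0},{"angular":[0,0,0],"slide":[0,0,0.08],"jaw":0},{"angular":[0,0,0],"slide":[0,0,0.08],"jaw":0},{"angular":[0,0,0],"slide":[0,0,0.06],"jaw":0},{"angular":[0,0,0],"slide":[0,0,0.03],"jaw":0},{"angular":[0,0,0],"slide":[0,0,0.02],"jaw":0},{"angular":[0,0,0],"slide":[0,0,0.02],"jaw":0},{"angular":[0,0,0],"slide":[0,0,0],"jaw":0}])

```text
time_s: 14.48
tool_pos: [0.4542, 0.1102, 0.1384]
tool_rot: [-180.0, -0.0, 180.0]
force: [0.6, -0.5, -1.2]
grip_width: 0.029
grasp_force: 44.9
```

Request:
step_arm(rows=[{"angular":[0,0,0],"slide":[0,0,0.02],"jaw":0},{"angular":[0,0,0],"slide":[0,0,0.02],"jaw":0},{"angular":[0,0,0],"slide":[0,0,0.01],"jaw":0},{"angular":[0,0,0],"slide":[0,0,0.01],"jaw":0},{"angular":[0,0,0],"slide":[0,0,0],"jaw":0}])

```text
time_s: 15.1
tool_pos: [0.4541, 0.1101, 0.1082]
tool_rot: [-180.0, -0.0, 180.0]
force: [1.1, 0.4, -2.1]
grip_width: 0.0288
grasp_force: 44.9
```

Request:
step_arm(rows=[{"angular":[0,0,0],"slide":[0,0,0.005],"jaw":0},{"angular":[0,0,0],"slide":[0,0,0.004],"jaw":0},{"angular":[0,0,0],"slide":[0,0,0.002],"jaw":0},{"angular":[0,0,0],"slide":[0,0,0],"jaw":0},{"angular":[0,0,0],"slide":[0,0,0],"jaw":0}])

```text
time_s: 15.72
tool_pos: [0.4544, 0.1102, 0.1031]
tool_rot: [180.0, 0.0, 180.0]
force: [0.0, -0.1, -2.1]
grip_width: 0.0293
grasp_force: 44.9
```

Request:
step_arm(rows=[{"angular":[0,0,0],"slide":[0,0,0.002],"jaw":0},{"angular":[0,0,0],"slide":[0,0,0.001],"jaw":0},{"angular":[0,0,0],"slide":[0,0,0],"jaw":0},{"angular":[0,0,0],"slide":[0,0,0],"jaw":0}])

```text
time_s: 16.23
tool_pos: [0.4548, 0.1103, 0.1025]
tool_rot: [180.0, 0.1, 180.0]
force: [-1.3, -1.2, 4.9]
grip_width: 0.0293
grasp_force: 44.9
```

Seated on the floor. Release, let it settle, and withdraw straight up.

Request:
step_arm(rows=[{"angular":[0,0,0],"slide":[0,0,0],"jaw":0.6},{"angular":[0,0,0],"slide":[0,0,0],"jaw":1},{"angular":[0,0,0],"slide":[0,0,0],"jaw":1},{"angular":[0,0,0],"slide":[0,0,0],"jaw":1},{"angular":[0,0,0],"slide":[0,0,0],"jaw":1},{"angular":[0,0,0],"slide":[0,0,0],"jaw":1},{"angular":[0,0,0],"slide":[0,0,0],"jaw":1}])

```text
time_s: 17.1
tool_pos: [0.4543, 0.1102, 0.1016]
tool_rot: [180.0, 0.0, 180.0]
force: [-0.2, -0.5, 1.0]
grip_width: 0.0853
grasp_force: 0.0
```

Request:
step_arm(rows=[{"angular":[0,0,0],"slide":[0,0,-0.03],"jaw":1},{"angular":[0,0,0],"slide":[0,0,-0.06],"jaw":1},{"angular":[0,0,0],"slide":[0,0,-0.08],"jaw":1},{"angular":[0,0,0],"slide":[0,0,-0.08],"jaw":1},{"angular":[0,0,0],"slide":[0,0,-0.08],"jaw":1},{"angular":[0,0,0],"slide":[0,0,-0.07],"jaw":1},{"angular":[0,0,0],"slide":[0,0,0],"jaw":1},{"angular":[0,0,0],"slide":[0,0,0],"jaw":1}])

```text
time_s: 18.1
tool_pos: [0.4541, 0.11, 0.3016]
tool_rot: [180.0, -0.0, 180.0]
force: [-0.5, -0.6, -0.5]
grip_width: 0.0868
grasp_force: 0.0
```

```bash
python3 - <<'E'
from h import *
im=env.read_camera('wrist');s=env.read_camera('side');o=env.get_obs();print(o['tool_pos'],o['force'],o['grip_width'],o['time_s'])
cv2.imwrite('pics/c7.png',np.hstack([cv2.resize(im[110:310,220:420,::-1],(400,400)),cv2.resize(s[150:340,250:440,::-1],(400,400))]))
E
```

```text
[0.45368948 0.10994485 0.30065286] [-0.39296995  0.07559027 -0.85001644] 0.08690394906468012 18.2
```

View pics/c7.png

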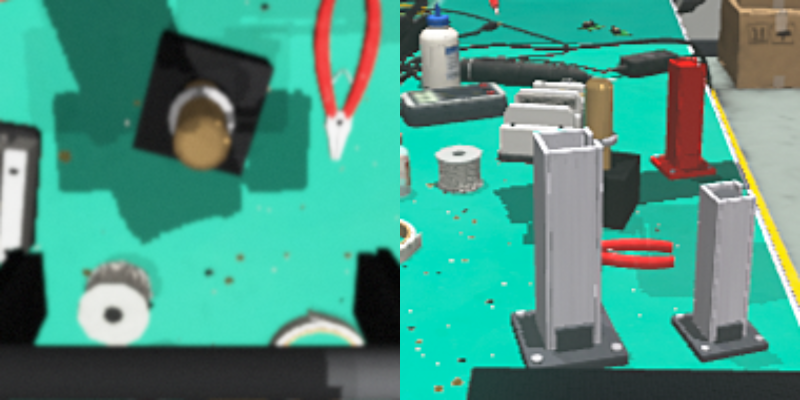

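The rod (top at crop (201,147), collar at (202,112)) stands upright in the stand, the gripper is clear, and the bystanders are in place. Handing in.

```bash
python3 -c "
from cell import env
print(env.sign_off())"
```

```text
the job is handed in; nothing more can be done
None
```

I pushed both cores to a hard stop at the height expected for the tube bottom, pressed with about 15 N for over a second, returned the rod upright to its stand, left the bystanders in place, and handed the job in at about 18 s; the judge's verdict was not shown.

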